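Hold the dial angle gauge at the set fall on the drain-line stud

ROBOT

A 6-joint arm with a two-finger parallel gripper is mounted at the origin on the work surface. World frame = base frame: x ahead of the robot, y to its left, z up, the work surface at z = 0. Lengths are in m, angles in rad, forces in N, time in s.
With the tool pointing down it reaches from about 0.3 to 0.825 m from the base axis. Payload 5.4 kg.
Tool frame: the origin (TCP) lies on the centre line of the jaws, within the pads' length; the fingertips stand 25 mm ahead of it and the grasp point (between the pads) lies 6 mm ahead of it; y points along the fingers, x is the direction in which the jaws open and shut, and the axes are right-handed (so a half turn about y gives the same grasp; the last joint's range is limited). The gripper opens to 92 mm and grips with 3 to 60 N. Pads are 20 mm wide; open, the fingers measure 128 mm over their backs; the gripper's body (75 mm by 189 mm) begins 69 mm behind the grasp point.
Start: joints at [-1.497, 0.158, 1.597, -0, 1.386, -0.21], TCP at [0.161, -0.552, 0.24] pointing down, gripper open.
Joint ranges: [-2.91, 2.91], [-0.94, 2.29], [0.18, 2.7], [-1.29, 4.43], [0.17, 2.64], [-3, 3]. Speed limits (rad/s): [2.57, 2.57, 3.14, 3.14, 3.14, 3.14].

INTERFACE

Orientations are given as a unit quaternion [x, y, z, w].
In Python, from plant import read_state, get_image, close_job gives the robot as it stands.
- The arm moves only by the tool drive_tool, never from a script. Its argument "plan" is a list that holds one entry, the list of rows, each a list of 6 numbers: the shift along the tool's x, y, z in units of 25 mm (1.0 is 25 mm), then the turn, a rotation vector about the tool's x, y, z in units of 5 degrees (1.0 is 5 degrees). A call has 1 to 20 rows; each row is the pose to reach, as a shift and turn from the pose commanded when the call began, along the tool's axes at that moment; what a row does not reach only later rows make up. A row lasts 1/12 s, in which the tool goes at most 41.7 mm and 7.16 degrees, less where a joint would pass 70% of its speed; a pose out of reach is approached as far as the arm can. A call with a gripper value outside its range is refused whole. "fingers" is the finger opening in mm, from 0 to 91.9, set as the call begins (left out, the last holds). The fingers move at their own pace and stop on an object; "grip_force" is the grip in N (left out, the last holds). Time passes only in rows, so rows that repeat a pose let the fingers close. It gives the time, the measured TCP pose, the force and the opening at its end, in the units of the state.
- read_state(): the state, without advancing time (a new reading comes with each control period).
- get_image(name): name is "scene" or "top" or "wrist"; returns a dict with "frame" (400x640x3 uint8, red, green, blue), "fovy" (degrees; the focal length in pixels is half the picture's height over the tangent of half this angle, whatever the lens; pixels are square), "cx", "cy" (the principal point, pixels), "cam_to_world" (4x4, takes a point from camera to world coordinates). Camera axes: x right, y up, looking along -z (the intrinsics and any distortion apply to the point x, -y, -z); pixel columns grow to the right and rows downward; lengths in m; the calibration is good to about 2 mm. The wrist camera is an equidistant fisheye: a pixel r from the principal point sees the ray r / f radians off the axis. A picture is of the moment at which its call begins. There is no depth.
- close_job(): hands the job in, once; it reports no verdict.
The state is a dict: "t": time; "qpos": joint angles; "joint_velocities": joint speeds; "joint_torque": joint torques, N m; "eef_pos": TCP position; "tcp_rot": TCP orientation; "force": force on the tool from outside, world axes, zero at the start; "torque": the same for the moment, N m; "opening": finger opening in m.
Only numpy, scipy, OpenCV 4.12 (cv2) and the standard library are available. Lean on these libraries where they do the work, as an engineer would, in place of code of your own. Each camera call takes 0.05 s, during which the arm holds its last target.

TASK

We are marking the fall of the instrument's drain line on its support board. Lift the lid off the steel jar by its knob and set it down flat on the bench, knob up and clear of the jar; then take the angle gauge out and stand the middle of its base on the hexagon nut of the board's stud, lightly and parallel to the board. Rock the gauge on the nut until its swinging pointer settles on the set tab, and finish holding it there, still gripped and still resting on the nut, so that I can pencil the line along its base; leave the other things on the bench where they are.

Things in the scene. Friction and masses are not known exactly. Their poses are not given: they have to be found in the camera images.
- jar: Round steel jar, outside diameter 158, 122 high, wall 3, fixed to the bench, on its left or right side. Origin: centre of its underside, z up. A black foam insert inside (top 28 up) has a slot 28 wide along the jar's y, floor 6 up, in which the gauge stands, its base along the jar's y; above the insert the jar is empty round the gauge.
- lid: Loose round steel lid of the jar, 280 g, flange diameter 164, with a plug of diameter 145 that goes 5 down into the jar. Origin: centre of the underside of the plug, z up; on the jar it is 117 above the bench, set down on the bench it is at 0. Flange from 5 to 8 above the origin, dome to 12 high.
- lid_knob (a point): Centre of the lid's black cylindrical knob, diameter 28, from 23 to 47 above the lid's origin (this point is 35 above it), on a thinner stem.
- gauge: Dial angle gauge, about 360 g. Base bar 120 long (y), 24 thick (x), 12 high; on it a grey dial housing, diameter 80, 24 thick, centre 48 up; on top a black grip block 24 thick (x), 44 long (y), 78 to 112 up. Origin: centre of the base's underside, z up, x out of the white dial face (in the jar it looks away from the robot within 30 degrees). Starts upright in the jar's slot, under the lid.
- gauge_grip (a point): Centre of the gauge's grip block, 97 above its origin. Grip here across the 24 thickness; the pads then stay above the pointer and the lower part of the dial.
- pointer (a joint): Swinging pointer, a weighted needle hung on the dial's axis (48 above the base); it stays plumb and settles in about a second. Rad about the gauge's +x from straight down in the gauge (0 when the gauge is upright), positive with its tip towards the gauge's +y end. Turning the gauge about its own x by -a makes it read +a: the +y end of the base goes down.
- index (a joint): The set tab: a black tab 5 wide and 13 long clipped over the dial's rim that marks the wanted fall. Angle in rad measured as the pointer's; set between 0.14 and 0.40 on the +y side, and it stays put on the gauge. Pointer on the tab means that both angles are equal.
- pointer_tip (a point): Tip of the pointer, 34 from the dial's axis, 14.5 in front of the middle plane of the gauge.
- index_mark (a point): The point on the tab's centre line, also 34 from the dial's axis, where the pointer's tip should come.
- board: L-shaped plywood board, fixed, on the other side of the bench from the jar: upright 18 thick, 240 long (y), top 125 above the bench, on a foot 18 high reaching from 47 behind to 83 in front of the upright's middle plane. Origin: on the bench, middle plane of the upright, mid-length; x out of its working face (away from the robot within 15 degrees), y along it. Two steel brackets behind.
- nut_mid (a point): Middle of the hexagon coupling nut, on the stud's axis, 31 in front of the board's origin and 72 above the bench. The level steel stud (diameter 16) sticks out of the board's face along its x; the nut on it is 36 long, 24 across flats, 27.7 across corners.
- nut (a joint): How far the nut is turned about the board's +x (rad), tight, it does not turn: 0 has a flat on top (top 12 above the axis), 0.52 a corner (13.9 above the axis), 1.05 the next flat. Between, the top is a slanting flat and a corner to one side, so the gauge does not sit steadily.
- wrench: Bystander: steel open-ended wrench, 180 long, lying.
- pencil: Bystander: flat wooden pencil, 104 long, 7 thick, lying.
- pipe: Bystander: offcut of grey drain pipe, 160 long, diameter 32 with a wider socket, in its white clip; about 46 high.
- vial_tray: Bystander: grey vial tray 100 x 140, 40 high with vials.
- reagent: Bystander: amber glass bottle, diameter 72, 150 high.
- beaker: Bystander: glass beaker, rim diameter 70, 90 high.
- parts_tray: Bystander: grey parts tray 110 x 160, 35 high, with nuts and studs.
Not all that is in view belongs to the job. What is shaped like the lid but green or red is not meant.

How it is judged:
On the way, in this order (a step that is already met when the one before it is completed fails the run):
1. the lid is lifted clear of the jar, gripped by its knob (z of lid in the frame of jar above 0.128 m and contact force between lid and the fingers above 1 N and distance between the grasp point and lid_knob below 0.03 m), for 0.1 s.
2. the lid lies flat on the bench, knob up, clear of the jar and let go (height (world z) of lid below 0.008 m and angle between lid's own z axis and vertical below 0.12 rad and horizontal distance between lid and jar above 0.165 m and contact force between lid and the fingers below 0.1 N), for 0.2 s.
3. the gauge is gripped and clear above the jar's rim (z of gauge in the frame of jar above 0.123 m and contact force between gauge and the fingers above 2 N), for 0.1 s.
4. the held gauge rests with the middle of its base on the nut (contact force between gauge and nut above 0.3 N and contact force between gauge and the fingers above 2 N and y of nut_mid in the frame of gauge between -0.03 and 0.03 m and x of nut_mid in the frame of gauge between -0.02 and 0.02 m and z of nut_mid in the frame of gauge below -0.008 m), for 0.2 s.
At the end, for the whole second after the job is handed in: Gauge gripped, at rest, pressing the nut with 0.3 to 15 N, stud under the middle of its base (30 mm along, 20 across), parallel to the board within 8 degrees; pointer settled within 2.1 mm (3.5 degrees) of the set tab; lid let go, flat on the bench, knob up, 165 mm or more from the jar's centre (all of step 2 and all of step 4 and linear speed of each of lid, gauge below 0.02 m/s and contact force between gauge and nut below 15 N and angle between the x axis of gauge and the x axis of board, either way round below 0.14 rad and distance between pointer_tip and index_mark below 0.0021 m and velocity of joint pointer between -0.3 and 0.3 rad/s); the arm keeps its last pose, push and grip.
It fails at once if one of the other things on the bench is pushed more than 30 mm (distance of any of wrench, pencil, pipe, vial_tray, reagent, beaker, parts_tray from where it was at the start of the episode above 0.03 m).
It also fails if it takes over 69 s, if anything falls off the work surface, if the arm or the gripper's body presses on something with over 40 N, if the wrist force passes 120 N, or if a joint passes its speed limit or range.

## Working session

There is one attempt and no reset: what is moved stays moved. The work goes in short steps, Python scripts to look and compute and a tool call to move; the robot and the scene stay as the last step left them, time stands still between calls to the robot, and variables do not carry over. Pictures are saved under pics/ and viewed, and the job is handed in when it is done.

Besides the shell and the picture viewer there is one more tool, called after "Emit:" as a command line: name --argument value ..., lists and objects as JSON in quotes. drive_tool: Moves the arm, as the interface text tells. Its arguments: {"type":"object","properties":{"plan":{"type":"array","items":{"type":"array","items":{"type":"array","items":{"type":"number"}}}},"fingers":{"type":"number"},"grip_force":{"type":"number"}},"required":["plan"]}

```bash
ls; mkdir -p pics; cat > h.py <<'E'
import numpy as np, cv2
from plant import read_state, get_image, close_job
def snap(name,fn=None):
    d=get_image(name); im=d['frame'][:,:,::-1].copy()
    if fn: cv2.imwrite('pics/'+fn,im)
    np.savez('pics/'+(fn or name)+'.npz',**{k:d[k] for k in d})
    return d
def load(fn):
    z=np.load('pics/'+fn+'.npz'); return {k:z[k] for k in z}
def ray(d,u,v):
    H=d['frame'].shape[0]; f=H/2/np.tan(np.radians(float(d['fovy']))/2)
    x=(u-d['cx'])/f; y=(v-d['cy'])/f
    if d.get('fish',False):
        r=np.hypot(x,y); s=np.sin(r)/r if r>1e-9 else 1; c=np.array([x*s,-y*s,-np.cos(r)])
    else: c=np.array([x,-y,-1.])
    T=np.array(d['cam_to_world']); w=T[:3,:3]@c; return T[:3,3],w/np.linalg.norm(w)
def atz(d,u,v,z):
    o,w=ray(d,u,v); return o+w*(z-o[2])/w[2]
def proj(d,p):
    T=np.array(d['cam_to_world']); c=T[:3,:3].T@(np.array(p)-T[:3,3])
    H=d['frame'].shape[0]; f=H/2/np.tan(np.radians(float(d['fovy']))/2)
    if d.get('fish',False):
        q=np.array([c[0],-c[1]]); n=np.linalg.norm(q); r=np.arctan2(n,-c[2]); q=q/n*r
    else: q=np.array([c[0],-c[1]])/-c[2]
    return q*f+np.array([float(d['cx']),float(d['cy'])])
def tri(*a):
    A=np.zeros((3,3));b=np.zeros(3)
    for d,u,v in a:
        o,w=ray(d,u,v);P=np.eye(3)-np.outer(w,w);A+=P;b+=P@o
    return np.linalg.solve(A,b)
E
python3 - <<'E'
from h import *
for n in('scene','top','wrist'):
    d=snap(n,n+'0.png'); print(n,d['fovy'],d['cx'],d['cy'],[k for k in d],np.round(d['cam_to_world'],3).tolist())
print(read_state())
E
```

```text
pics
scene 46.121296874688426 317.96434728412277 202.29319197972475 ['frame', 'fovy', 'cx', 'cy', 'cam_to_world'] [[0.203, -0.762, 0.615, 1.328], [0.979, 0.153, -0.133, -0.247], [0.008, 0.629, 0.777, 1.109], [0.0, 0.0, 0.0, 1.0]]
top 47.21887626208907 322.2793328266671 201.2502438458145 ['frame', 'fovy', 'cx', 'cy', 'cam_to_world'] [[0.027, 0.982, -0.188, 0.283], [-1.0, 0.027, 0.001, -0.097], [0.006, 0.188, 0.982, 1.462], [0.0, 0.0, 0.0, 1.0]]
wrist 65.70646984690485 320.3555530762043 206.4918923693229 ['frame', 'fovy', 'cx', 'cy', 'cam_to_world'] [[0.281, 0.93, 0.237, 0.227], [-0.96, 0.272, 0.068, -0.532], [-0.001, -0.246, 0.969, 0.383], [0.0, 0.0, 0.0, 1.0]]
{'t': 0.15, 'qpos': array([-1.49710612e+00,  1.58910385e-01,  1.59790834e+00,  2.77620951e-05,
        1.38617107e+00, -2.10151418e-01]), 'joint_velocities': array([-0.00157593, -0.00284227, -0.0036919 , -0.00156796, -0.00185259,
       -0.0006668 ]), 'joint_torque': array([ 4.93072057e-04, -3.85920274e+01, -3.22431815e+01,  7.01865857e-02,
        3.50918889e-02, -8.56711745e-05]), 'eef_pos': array([ 0.16095342, -0.55156959,  0.23885898]), 'tcp_rot': array([-0.56531565,  0.42456936, -0.42393458,  0.56607291]), 'force': array([ 1.03380222,  0.55872756, -0.07878257]), 'torque': array([-0.0261583 , -0.07372202, -0.05369373]), 'opening': 0.09157544977417105}
```

View pics/scene0.png

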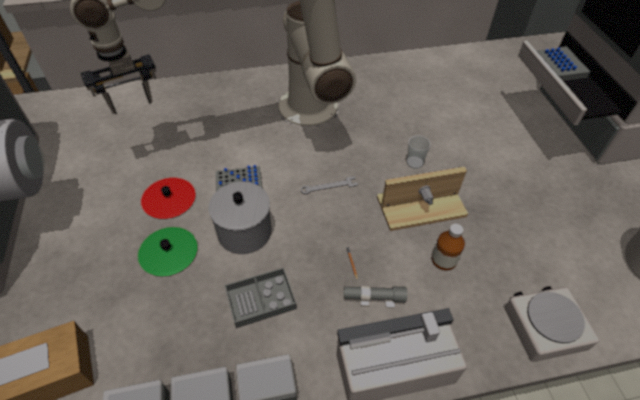

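View pics/top0.png

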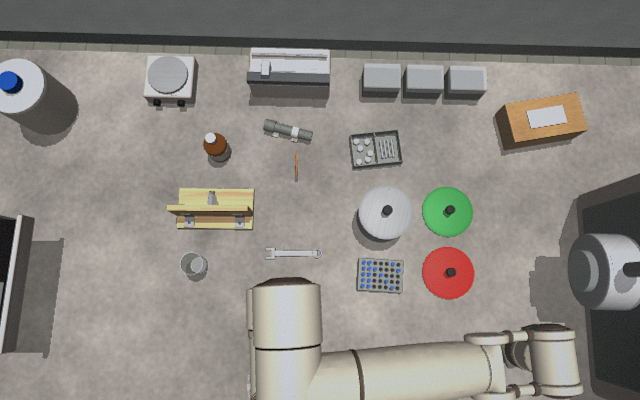

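View pics/wrist0.png

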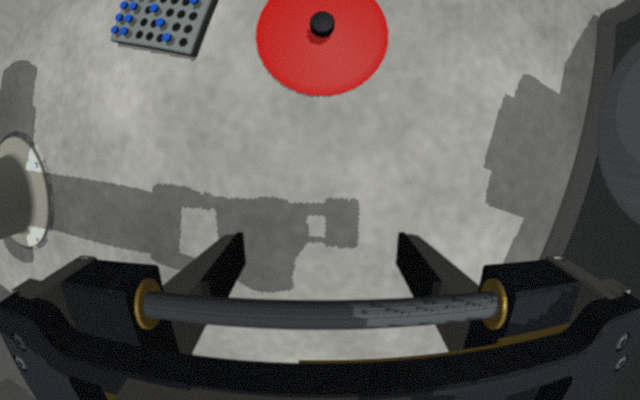

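The candidates are three lids with black knobs in the top view: steel at (387,211), green at (449,211), red at (450,272). The steel one sits on the jar, so that is the lid meant. I'll confirm it in enlarged crops.

```bash
cat >> h.py <<'E'
def crop(fn,out,x,y,w,h,k):
    im=cv2.imread('pics/'+fn)[y:y+h,x:x+w]; im=cv2.resize(im,None,fx=k,fy=k,interpolation=cv2.INTER_CUBIC)
    for i in range(0,w,10):
        cv2.line(im,(i*k,0),(i*k,4 if (x+i)%50 else 12),(0,255,255),1)
        if (x+i)%20==0: cv2.putText(im,str(x+i),(i*k,22),0,.35,(0,255,255),1)
    for j in range(0,h,10):
        cv2.line(im,(0,j*k),(6,j*k),(0,255,255),1)
        if (y+j)%20==0: cv2.putText(im,str(y+j),(8,j*k+4),0,.35,(0,255,255),1)
    cv2.imwrite('pics/'+out,im)
E
python3 - <<'E'
from h import *
crop('top0.png','c1.png',340,170,100,80,6)
crop('top0.png','c2.png',160,180,110,60,7)
crop('scene0.png','c3.png',200,170,90,90,6)
crop('scene0.png','c4.png',370,160,110,75,7)
E
```

```text
(no output)
```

View pics/c1.png

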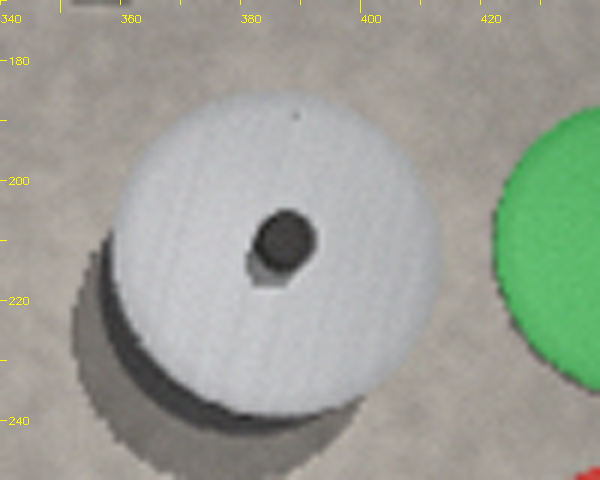

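View pics/c2.png

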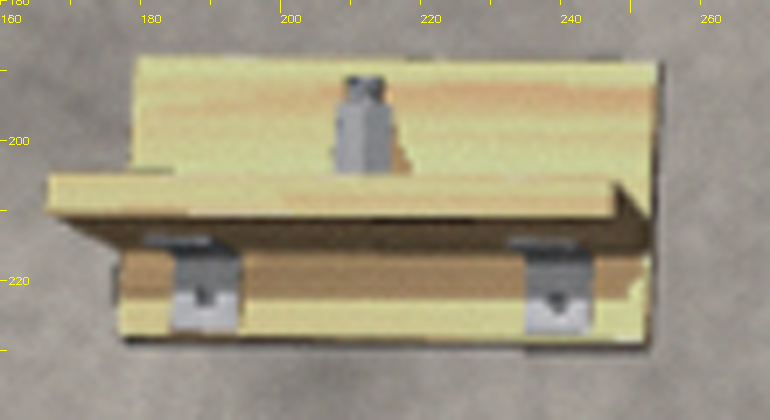

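View pics/c3.png

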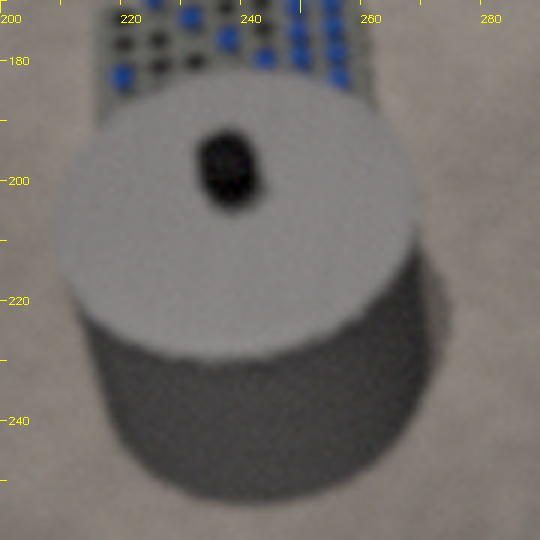

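View pics/c4.png

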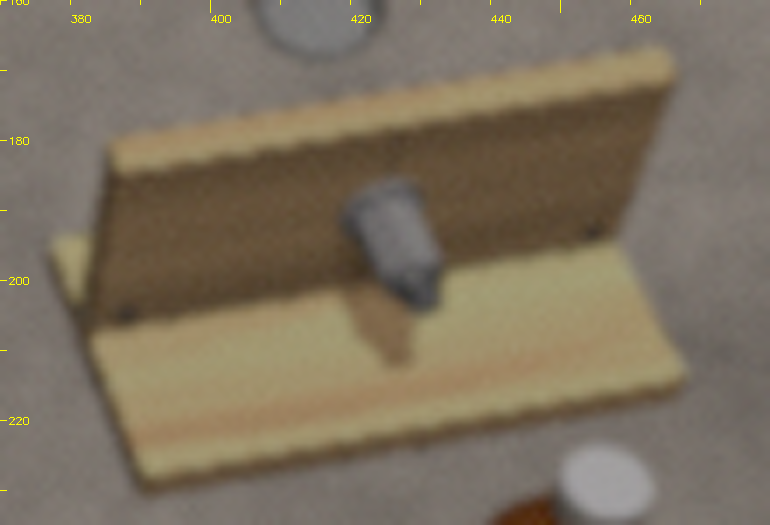

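```bash
python3 - <<'E'
from h import *
from scipy.spatial.transform import Rotation as R
t=load('top0.png');s=load('scene0.png')
print('knob top', atz(t,387.3,209.7,.158), 'tri',tri((t,387.3,209.7),(s,238,198)))
# lid flange circle: top image
for u,v in[(358.5,212),(413.3,212),(385,185.3),(385,239.3)]: print('lid',atz(t,u,v,.125))
for n,u,v in[('gl',421.5,212),('gr',473,212),('rl',422,272),('rr',474.5,272)]: print(n,atz(t,u,v,.005)[:2])
# board top corners
for u,v in[(166,205),(247,205),(247,211),(166.5,211)]: print('bt',atz(t,u,v,.125))
for u,v in[(386,180),(464.5,166),(465.5,171.5),(386,184.5)]: print('bs',atz(s,u,v,.125))
print('nuttop',atz(t,211,199.5,.085),atz(t,212,193,.085))
print('foot', [atz(t,u,v,.018)[:2].round(3) for u,v in[(178.5,188),(253.5,189),(251.5,228),(177,227.5)]])
print('tray',[atz(t,u,v,.04)[:2].round(3) for u,v in[(360,259),(404,259),(404,293),(357,292)]],'parts',[atz(t,u,v,.035)[:2].round(3) for u,v in[(349,133),(399,130),(402,164),(353,168)]])
print('wrench',atz(t,266,253,0)[:2],atz(t,320,253,0)[:2],'beaker',atz(t,193,263,.09)[:2],'reag',atz(t,211,139,.15)[:2],'pencil',atz(t,295,153,0)[:2],atz(t,296,180,0)[:2],'pipe',atz(t,264,126,.03)[:2],atz(t,312,134,.03)[:2])
st=read_state();print(R.from_quat(st['tcp_rot']).as_matrix().round(3))
E
```

```text
knob top [ 0.51337975 -0.28631507  0.158     ] tri [ 0.51451672 -0.28689757  0.15171183]
lid [ 0.50991963 -0.20575591  0.125     ]
lid [ 0.5144374  -0.36822845  0.125     ]
lid [ 0.59324018 -0.28421352  0.125     ]
lid [ 0.43099229 -0.28437687  0.125     ]
gl [ 0.53595274 -0.41911762]
gr [ 0.54058694 -0.58577724]
rl [ 0.34414345 -0.41800437]
rr [ 0.34862553 -0.5837472 ]
bt [0.51508437 0.36507408 0.125     ]
bt [0.52177271 0.12533151 0.125     ]
bt [0.50374324 0.12428896 0.125     ]
bt [0.49713139 0.361959   0.125     ]
bs [0.50778739 0.1254253  0.125     ]
bs [0.50023304 0.36361091 0.125     ]
bs [0.52107179 0.35789359 0.125     ]
bs [0.52390596 0.12052982 0.125     ]
nuttop [0.54294348 0.24302286 0.085     ] [0.56332675 0.24143325 0.085     ]
foot [array([0.59 , 0.367]), array([0.594, 0.125]), array([0.467, 0.125]), array([0.462, 0.361])]
tray [array([ 0.377, -0.219]), array([ 0.381, -0.355]), array([ 0.278, -0.354]), array([ 0.277, -0.211])] parts [array([ 0.786, -0.179]), array([ 0.801, -0.343]), array([ 0.686, -0.352]), array([ 0.668, -0.194])]
wrench [0.39073865 0.07676982] [ 0.3954233  -0.09495329] beaker [0.34862062 0.28122157] reag [0.71484563 0.24035995] pencil [ 0.72375209 -0.00284244] [ 0.63185764 -0.00962211] pipe [0.80395875 0.10055745] [ 0.78097227 -0.05798703]
[[ 0.28  -0.     0.96 ]
 [-0.96   0.001  0.28 ]
 [-0.001 -1.     0.   ]]
```

The crop confirms it: the steel lid sits on the jar with its knob at top pixel (387,210). The jar is at about (0.512, -0.286), and the nut shows at about (212,197). Next I'll work out the first move.

```bash
cat >> h.py <<'E'
from scipy.spatial.transform import Rotation as R
def tool(yaw,tilt=0.,pitch=0.):
    "tool rot: x at world yaw, y down; tilt: about tool x"
    B=np.array([[1,0,0],[0,0,1],[0,-1,0]],float) # cols x=(1,0,0), y=(0,0,-1), z=(0,1,0)
    return R.from_euler('z',yaw)*R.from_matrix(B)*R.from_rotvec([tilt,0,0])
def move(p,Rt=None,s=None):
    s=s or read_state(); R0=R.from_quat(s['tcp_rot']); Rt=Rt or R0
    d=R0.inv().apply(np.array(p)-s['eef_pos'])/.025; rv=np.degrees((R0.inv()*Rt).as_rotvec())/5
    print('row',np.round(d,3).tolist(),np.round(rv,3).tolist())
E
python3 - <<'E'
from h import *
print(tool(0).as_matrix())
move([.513,-.286,.25],tool(0))
E
```

```text
[[ 1.  0.  0.]
 [ 0.  0.  1.]
 [ 0. -1.  0.]]
row [-6.255, -0.432, 16.493] [-0.013, -14.747, -0.011]
```

Emit:
drive_tool --plan '[[[-6.26,-0.43,16.49,0,-14.75,0],[-6.26,-0.43,16.49,0,-14.75,0],[-6.26,-0.43,16.49,0,-14.75,0],[-6.26,-0.43,16.49,0,-14.75,0],[-6.26,-0.43,16.49,0,-14.75,0],[-6.26,-0.43,16.49,0,-14.75,0],[-6.26,-0.43,16.49,0,-14.75,0],[-6.26,-0.43,16.49,0,-14.75,0],[-6.26,-0.43,16.49,0,-14.75,0],[-6.26,-0.43,16.49,0,-14.75,0],[-6.26,-0.43,16.49,0,-14.75,0],[-6.26,-0.43,16.49,0,-14.75,0],[-6.26,-0.43,16.49,0,-14.75,0],[-6.26,-0.43,16.49,0,-14.75,0],[-6.26,-0.43,16.49,0,-14.75,0],[-6.26,-0.43,16.49,0,-14.75,0]]]' --fingers 91

```text
t: 1.48
eef_pos: [0.5119, -0.2873, 0.2503]
tcp_rot: [0.707, -0.001, 0.001, -0.707]
force: [0.1, 0.0, 0.8]
opening: 0.091
```

```bash
python3 - <<'E'
from h import *
d=snap('wrist','w1.png'); d['fish']=True
s=read_state();print(s['t'],s['eef_pos'],s['qpos'].round(2),s['force'])
print(proj(d,[.513,-.286,.164]), proj(d,[.513,-.286,.129]))
move([.513,-.286,.160],tool(0))
E
```

```text
1.5333 [ 0.51203281 -0.28726924  0.25031115] [-0.72  0.18  1.55 -0.    1.41 -0.71] [0.24301721 0.2941541  0.27977433]
[321.66069057 217.37187832] [321.50137595 206.26994877]
row [0.039, 3.612, 0.051] [-0.0, -0.023, -0.003]
```

View pics/w1.png

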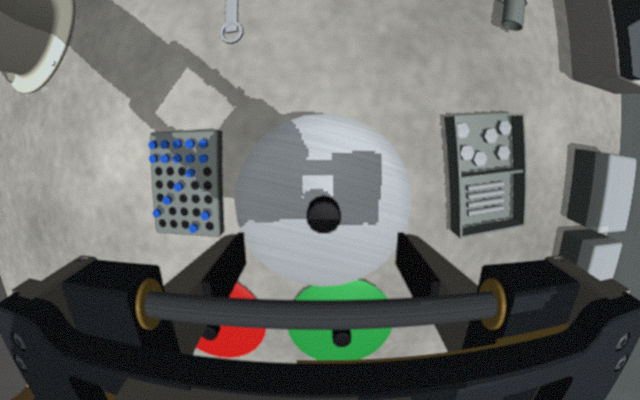

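The knob's top is at (323,214), where (322,217) was predicted, and it lies between the jaws. I'll descend, grip and lift.

Emit:
drive_tool --plan '[[[0.06,1.8,0.1,0,0,0],[0.06,3.0,0.1,0,0,0],[0.06,3.6,0.1,0,0,0],[0.06,3.6,0.1,0,0,0],[0.06,3.6,0.1,0,0,0]]]'

```text
t: 1.95
eef_pos: [0.5137, -0.2842, 0.16]
tcp_rot: [-0.707, 0.001, -0.0, 0.707]
force: [0.5, -1.2, 0.5]
opening: 0.0907
```

Emit:
drive_tool --plan '[[[0,0,0,0,0,0],[0,0,0,0,0,0],[0,0,0,0,0,0],[0,0,0,0,0,0],[0,0,0,0,0,0],[0,0,0,0,0,0],[0,0,0,0,0,0],[0,0,0,0,0,0]]]' --fingers 5 --grip_force 30

```text
t: 2.62
eef_pos: [0.5144, -0.2838, 0.1604]
tcp_rot: [-0.707, -0.0, 0.0, 0.707]
force: [0.9, -0.4, -0.1]
opening: 0.0398
```

Emit:
drive_tool --plan '[[[0,0,0,0,0,0],[0,0,0,0,0,0],[0,0,0,0,0,0],[0,0,0,0,0,0],[0,-0.4,0,0,0,0],[0,-1.0,0,0,0,0],[0,-1.8,0,0,0,0],[0,-2,0,0,0,0],[0,-2,0,0,0,0]]]'

```text
t: 3.37
eef_pos: [0.5154, -0.2846, 0.2126]
tcp_rot: [0.708, 0.001, 0.001, -0.706]
force: [-0.6, 0.3, -1.7]
opening: 0.0271
```

```bash
python3 - <<'E'
from h import *
d=snap('wrist','w2.png'); d['fish']=True
s=read_state();print(s['t'],s['eef_pos'],s['opening'],s['force'])
move([.515,-.05,.211],tool(0))
E
```

```text
3.4167 [ 0.51466768 -0.28401419  0.21084148] 0.027031586253376105 [ 1.08699895 -0.08089583 -3.22912781]
row [0.015, -0.014, 9.361] [0.01, 0.002, 0.012]
```

View pics/w2.png

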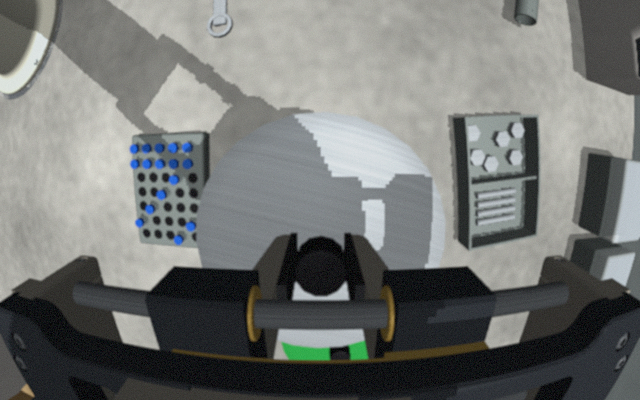

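The lid is held by its knob, with about 3 N hanging. I'll carry it to the free spot at (0.515, -0.05).

Emit:
drive_tool --plan '[[[0,0,0.8,0,0,0],[0,0,2.2,0,0,0],[0,0,3.7,0,0,0],[0,0,5.2,0,0,0],[0,0,6.7,0,0,0],[0,0.5,8.2,0,0,0],[0,1.5,9.1,0,0,0],[0,3.0,9.36,0,0,0],[0,4.5,9.36,0,0,0],[0,5.6,9.36,0,0,0],[0,6.1,9.36,0,0,0],[0,6.3,9.36,0,0,0],[0,6.3,9.36,0,0,0]]]'

```text
t: 4.5
eef_pos: [0.5125, -0.0492, 0.0507]
tcp_rot: [-0.707, 0.001, 0.002, 0.708]
force: [0.3, -0.1, -2.7]
opening: 0.0271
```

```bash
python3 - <<'E'
from h import *
s=read_state();print(s['t'],s['eef_pos'],s['opening'],s['force'])
d=snap('scene','s2.png'); crop('s2.png','c5.png',270,160,140,110,5)
E
```

```text
4.5 [ 0.51254619 -0.04921025  0.0506737 ] 0.027107018822349404 [ 0.31948037 -0.09349671 -2.74050737]
```

View pics/s2.png

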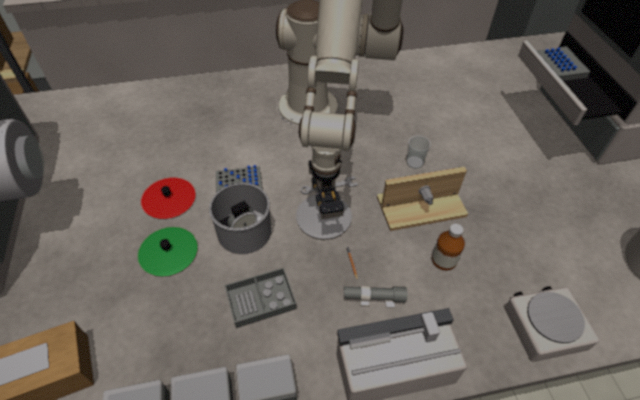

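The lid hangs flat just above the bench and the gauge is visible in the open jar. I'll lower the last 7 mm and release.

Emit:
drive_tool --plan '[[[0,0.15,0,0,0,0],[0,0.25,0,0,0,0],[0,0.3,0,0,0,0],[0,0.3,0,0,0,0]]]'

```text
t: 4.88
eef_pos: [0.5146, -0.05, 0.0457]
tcp_rot: [0.707, 0.0, 0.0, -0.707]
force: [0.3, 0.1, -3.0]
opening: 0.0271
```

Emit:
drive_tool --plan '[[[0,0,0,0,0,0],[0,0,0,0,0,0],[0,0,0,0,0,0],[0,0,0,0,0,0],[0,0,0,0,0,0],[0,0,0,0,0,0]]]' --fingers 60

```text
t: 5.38
eef_pos: [0.5145, -0.0498, 0.0455]
tcp_rot: [0.707, 0.0, 0.0, -0.707]
force: [-0.4, 0.4, -0.5]
opening: 0.0599
```

```bash
python3 - <<'E'
from h import *
s=read_state();print(s['t'],s['eef_pos'],s['opening'],s['force'])
d=snap('top','t2.png'); crop('t2.png','c6.png',250,160,180,100,4)
E
```

```text
5.3833 [ 0.51454852 -0.04984295  0.04554255] 0.0599323498828987 [-0.43175619  0.37698641 -0.49010419]
```

View pics/c6.png

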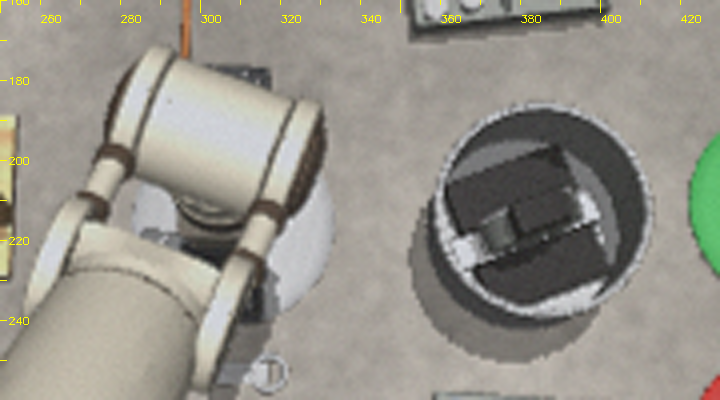

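Emit:
drive_tool --plan '[[[0,-1,0,0,0,0],[0,-2.5,0,0,0,0],[0,-4,-1,0,-0.5,0],[0,-5.6,-2.5,0,-1.5,0],[0,-7.2,-4,0,-2.8,0],[0,-8.4,-5.5,0,-2.8,0],[0,-8.4,-7,0,-2.8,0],[0,-8.4,-8.5,0,-2.8,0],[0,-8.4,-9.5,0,-2.8,0],[0,-8.4,-9.5,0,-2.8,0],[0,-8.4,-9.5,0,-2.8,0]]]'

```text
t: 6.35
eef_pos: [0.514, -0.2896, 0.2552]
tcp_rot: [0.702, 0.085, -0.085, -0.702]
force: [0.0, 0.2, -0.6]
opening: 0.0602
```

```bash
python3 - <<'E'
from h import *
s=read_state();print(s['t'],s['eef_pos'],s['opening'],s['force'])
d=snap('wrist','w3.png'); d=snap('top','t3.png'); crop('t3.png','c7.png',260,170,90,90,6); crop('w3.png','c8.png',200,80,240,180,3)
E
```

```text
6.35 [ 0.51395115 -0.28961703  0.25519797] 0.060245572877982455 [ 0.02644401  0.18674318 -0.57897656]
```

View pics/c8.png

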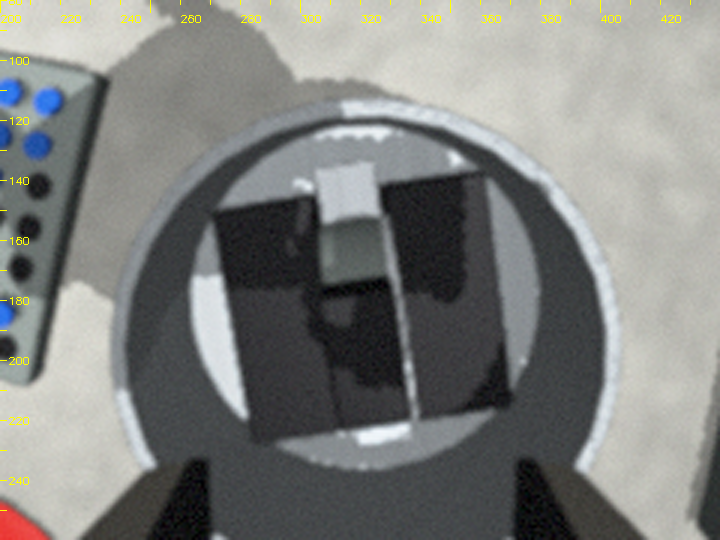

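View pics/t3.png

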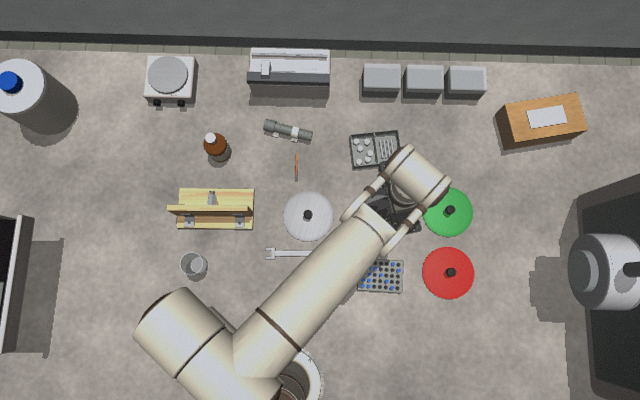

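The lid lies flat at top (308,215), clear of the jar. In the wrist view the grip block's top runs from (307,175)/(328,173) to (313,223)/(337,219). I'll convert those.

```bash
python3 - <<'E'
from h import *
d=load('w3.png'); d['fish']=True
P=[atz(d,u,v,.118)[:2] for u,v in[(307.3,175),(328.3,172.7),(313.3,223),(336.7,219)]]
print(np.round(P,4),'ctr',np.mean(P,0))
# foam slot edges/ foam block corners at z=.028
for a,b in[((271.5,151),(285,227)),((361.5,138),(370,215))]:
    A=atz(d,*a,.028);B=atz(d,*b,.028);v=A-B;print('foam yaw',np.degrees(np.arctan2(-v[0],v[1])),A[:2],B[:2])
for a,b in[(P[0],P[2]),(P[1],P[3])]:
    v=a-b;print('blk',np.degrees(np.arctan2(-v[0],v[1])),np.linalg.norm(v))
v=P[1]-P[0];print(np.degrees(np.arctan2(v[1],v[0])),np.linalg.norm(v)); v=P[3]-P[2];print(np.degrees(np.arctan2(v[1],v[0])),np.linalg.norm(v))
t=load('t2.png')
A=atz(t,361,222,.018);B=atz(t,399,211,.018);v=A-B;print(np.degrees(np.arctan2(-v[0],v[1])))
E
```

```text
[[ 0.4959 -0.2663]
 [ 0.5141 -0.2596]
 [ 0.512  -0.3099]
 [ 0.5327 -0.3007]] ctr [ 0.51367585 -0.2841244 ]
foam yaw 22.212354846436995 [ 0.44637622 -0.26173878] [ 0.48305402 -0.35155961]
foam yaw 21.684992704097425 [ 0.54780557 -0.2207224 ] [ 0.58353225 -0.31056808]
blk 20.355405103772874 0.04642959954359802
blk 24.382128864794034 0.04504526887919104
20.123502874383668 0.01941190462258873
23.946981597946973 0.022619328637655183
17.790757118073564
```

The gauge yaw is about 22°, with the grip at (0.5145, -0.2855).

```bash
python3 - <<'E'
from h import *
move([.5145,-.2855,.109],tool(np.radians(22)))
E
```

```text
row [0.023, 5.831, 0.028] [-0.018, -1.599, -0.004]
```

Emit:
drive_tool --plan '[[[0.03,0,0.16,0,-1.6,0],[0.03,1,0.16,0,-1.6,0],[0.03,2.5,0.16,0,-1.6,0],[0.03,4,0.16,0,-1.6,0],[0.03,5.2,0.16,0,-1.6,0],[0.03,5.8,0.16,0,-1.6,0],[0.03,5.8,0.16,0,-1.6,0],[0.03,5.8,0.16,0,-1.6,0]]]'

```text
t: 7.12
eef_pos: [0.514, -0.2813, 0.1098]
tcp_rot: [-0.693, -0.135, 0.136, 0.695]
force: [0.1, -0.4, 0.7]
opening: 0.0604
```

```bash
python3 - <<'E'
from h import *
s=read_state();print(s['t'],s['eef_pos'],s['opening'],s['force'],R.from_quat(s['tcp_rot']).as_matrix().round(3).tolist())
d=snap('wrist','w4.png'); crop('w4.png','c9.png',220,80,200,190,3)
E
```

```text
7.1167 [ 0.51399673 -0.2813082   0.10982923] 0.060385250446072604 [ 0.11375613 -0.42162668  0.66260812] [[0.926, -0.002, -0.376], [0.376, 0.002, 0.926], [-0.001, -1.0, 0.002]]
```

View pics/c9.png

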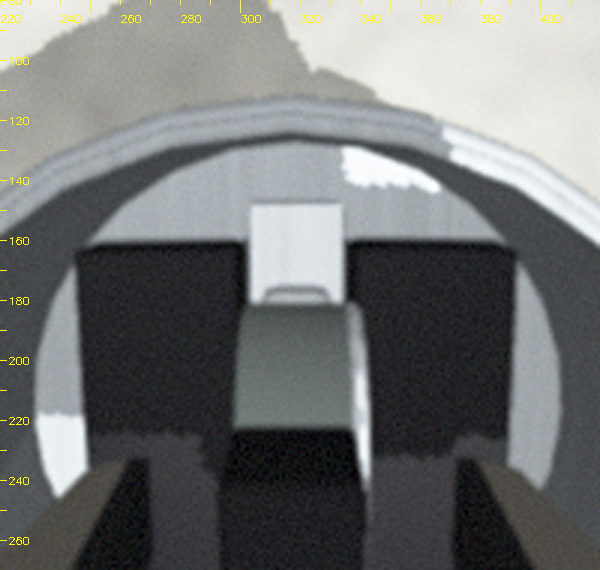

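The jaws are aligned and centred about the grip block. I'll trim 3 mm and close.

Emit:
drive_tool --plan '[[[0,0,-0.13,0,0,0],[0,0,-0.13,0,0,0],[0,0,-0.13,0,0,0],[0,0,-0.13,0,0,0],[0,0,-0.13,0,0,0],[0,0,-0.13,0,0,0],[0,0,-0.13,0,0,0],[0,0,-0.13,0,0,0],[0,0,-0.13,0,0,0],[0,0,-0.13,0,0,0]]]' --fingers 5 --grip_force 45

```text
t: 8.0
eef_pos: [0.5155, -0.2864, 0.1106]
tcp_rot: [0.694, 0.135, -0.135, -0.694]
force: [0.4, 0.5, 3.0]
opening: 0.0238
```

Emit:
drive_tool --plan '[[[0,-0.5,0,0,0,0],[0,-1.5,0,0,0,0],[0,-3,0,0,0,0],[0,-4.5,0,0,0,0],[0,-6,0,0,0,0],[0,-7,0,0,0,0],[0,-7.4,0,0,0,0],[0,-7.4,0,0,0,0]]]'

```text
t: 8.67
eef_pos: [0.5162, -0.2869, 0.2983]
tcp_rot: [0.695, 0.136, -0.134, -0.693]
force: [0.3, -1.4, -2.5]
opening: 0.0236
```

```bash
python3 - <<'E'
from h import *
s=read_state();print(s['t'],s['eef_pos'],s['opening'],s['force'],R.from_quat(s['tcp_rot']).as_matrix().round(3).tolist())
d=snap('scene','s4.png'); d=snap('wrist','w5.png')
crop('s4.png','c10.png',190,110,110,130,5)
E
```

```text
8.6667 [ 0.51622694 -0.28693276  0.29831233] 0.023646952721751012 [ 0.26817296 -1.36593859 -2.47257208] [[0.927, 0.004, -0.375], [0.375, -0.003, 0.927], [0.002, -1.0, -0.004]]
```

View pics/c10.png

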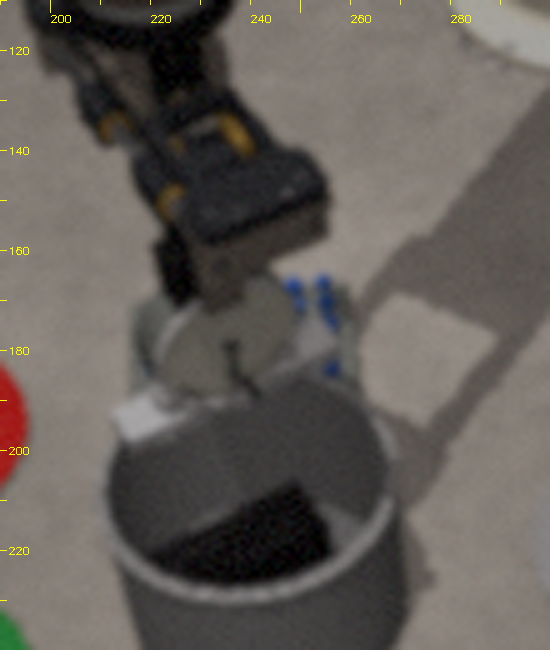

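View pics/w5.png

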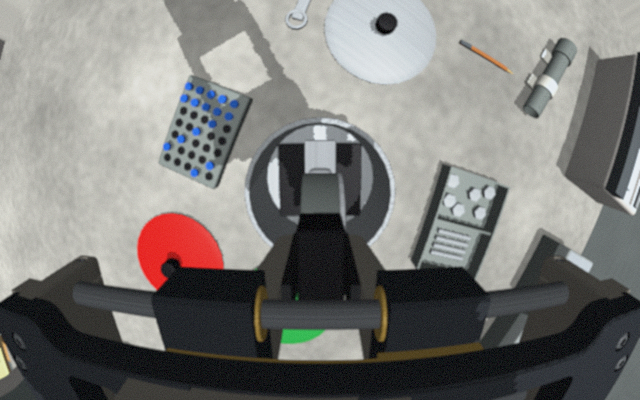

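The gauge is out of the jar, with the pointer at (235,180) and the tab near (238,188) on the +y side. I'll bring it towards the scene camera, dial facing it, to read the tab angle closely.

```bash
python3 - <<'E'
from h import *
Rt=R.from_euler('z',np.radians(-8))*R.from_euler('y',np.radians(-35))*tool(0)
print(Rt.as_matrix().round(2))
move([.70,-.10,.48],Rt)
E
```

```text
[[ 0.81  0.57  0.14]
 [-0.11 -0.08  0.99]
 [ 0.57 -0.82 -0.  ]]
row [9.644, -7.47, 4.132] [-1.859, 5.804, -6.862]
```

Emit:
drive_tool --plan '[[[1,-0.8,0.4,-0.2,0.6,-0.7],[2.2,-1.7,0.9,-0.4,1.3,-1.6],[3.4,-2.6,1.4,-0.65,2.0,-2.4],[4.6,-3.6,2.0,-0.9,2.8,-3.3],[5.8,-4.5,2.5,-1.1,3.5,-4.1],[7.0,-5.4,3.0,-1.35,4.2,-5.0],[8.2,-6.3,3.5,-1.6,4.9,-5.8],[9.2,-7.1,3.9,-1.78,5.5,-6.5],[9.64,-7.47,4.13,-1.86,5.8,-6.86],[9.64,-7.47,4.13,-1.86,5.8,-6.86],[9.64,-7.47,4.13,-1.86,5.8,-6.86],[9.64,-7.47,4.13,-1.86,5.8,-6.86],[9.64,-7.47,4.13,-1.86,5.8,-6.86],[9.64,-7.47,4.13,-1.86,5.8,-6.86],[9.64,-7.47,4.13,-1.86,5.8,-6.86],[9.64,-7.47,4.13,-1.86,5.8,-6.86]]]'

```text
t: 10.1
eef_pos: [0.7, -0.1009, 0.4816]
tcp_rot: [0.688, 0.166, 0.26, -0.657]
force: [0.6, 0.5, -3.2]
opening: 0.0236
```

```bash
python3 - <<'E'
from h import *
s=read_state();print(s['t'],s['eef_pos'],s['opening'],s['force'],s['qpos'].round(2),R.from_quat(s['tcp_rot']).as_matrix().round(3).tolist())
d=snap('scene','s5.png')
R0=R.from_quat(s['tcp_rot']); c=s['eef_pos']+R0.apply([0,.0566,0]);u=proj(d,c);print(u)
crop('s5.png','c11.png',int(u[0])-40,int(u[1])-40,80,80,7)
E
```

```text
10.1 [ 0.69997343 -0.10091104  0.48162449] 0.023634304348393097 [ 0.58169966  0.46610682 -3.23317664] [-0.37  0.01  1.39  0.14  1.14 -0.25] [[0.81, 0.569, 0.14], [-0.113, -0.082, 0.99], [0.575, -0.818, -0.002]]
[324.50798131 175.65680676]
```

View pics/c11.png

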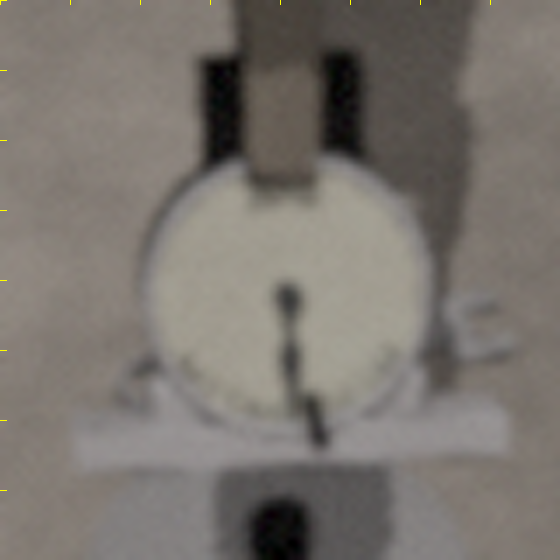

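View pics/s5.png

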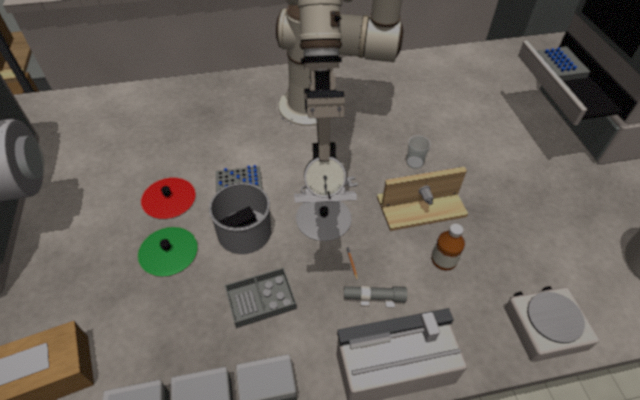

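```bash
python3 - <<'E'
from h import *
d=load('s5.png'); s=read_state(); R0=R.from_quat(s['tcp_rot']).as_matrix()
# gauge axes
G=np.c_[R0[:,0],R0[:,2],-R0[:,1]]; o=s['eef_pos']-G[:,2]*.1046
def plane(cu,cv,x=.0145):
    u,v=284+cu/7.,135+cv/7.
    u-=0; 
    O,w=ray(d,u,v); n=G[:,0]; t=((o+n*x-O)@n)/(w@n); return G.T@(O+t*w-o)
h=plane(288,298); print('hub',h)
for c in[(310,398),(316,424),(320,445),(293,385),(291,360)]:
    q=plane(*c); r=q-h; print(c,q.round(4),'ang',np.arctan2(r[1],-r[2]).round(3),'r',np.hypot(r[1],r[2]).round(4))
for a,b in[((80,468),(510,450)),((75,412),(505,402))]:
    A=plane(*a,x=.012);B=plane(*b,x=.012);print(A,B,'slope',np.arctan2(B[2]-A[2],B[1]-A[1]))
im=cv2.imread('pics/s5.png')[150:202,300:350]; cv2.imwrite('pics/c12.png',cv2.resize(im,None,fx=11,fy=11,interpolation=cv2.INTER_LANCZOS4))
E
```

```text
hub [ 1.45000000e-02 -4.73096849e-05  4.73631474e-02]
(310, 398) [0.0145 0.0053 0.019 ] ang 0.186 r 0.0289
(316, 424) [0.0145 0.0068 0.0115] ang 0.189 r 0.0365
(320, 445) [0.0145 0.0078 0.0055] ang 0.184 r 0.0426
(293, 385) [0.0145 0.0007 0.0229] ang 0.031 r 0.0245
(291, 360) [0.0145 0.0003 0.03  ] ang 0.022 r 0.0174
[ 0.012      -0.05855086  0.00119569] [0.012      0.06078438 0.00097097] slope -0.0018830642301377856
[ 0.012      -0.05924804  0.01721739] [0.012      0.05948045 0.01481011] slope -0.020272772403316403
```

View pics/c12.png

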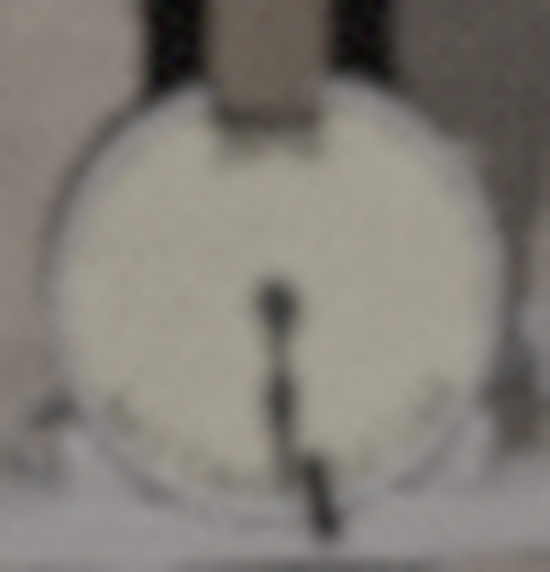

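The dial reads clearly: tab at about 0.187 rad, the gauge sits square in the grip (base slope about 0 to -0.02), and the pointer reads about 0.02. I'll move above the nut at (0.542, 0.244), yaw 1.75°, upright.

```bash
python3 - <<'E'
from h import *
move([.543,.244,.25],tool(np.radians(1.75)))
E
```

```text
row [-11.981, 2.883, 12.796] [0.619, -1.884, 7.005]
```

Emit:
drive_tool --plan '[[[-1,0.2,1.1,0.05,-0.15,0.6],[-2.1,0.5,2.2,0.1,-0.33,1.2],[-3.2,0.8,3.4,0.16,-0.5,1.9],[-4.3,1.0,4.6,0.22,-0.7,2.5],[-5.4,1.3,5.8,0.28,-0.85,3.2],[-6.5,1.5,7.0,0.34,-1.0,3.8],[-7.6,1.8,8.1,0.4,-1.2,4.4],[-8.7,2.1,9.3,0.45,-1.4,5.1],[-9.8,2.4,10.5,0.5,-1.5,5.7],[-10.9,2.6,11.7,0.56,-1.7,6.4],[-11.6,2.8,12.4,0.6,-1.83,6.8],[-11.98,2.88,12.8,0.62,-1.88,7.0],[-11.98,2.88,12.8,0.62,-1.88,7.0],[-11.98,2.88,12.8,0.62,-1.88,7.0],[-11.98,2.88,12.8,0.62,-1.88,7.0],[-11.98,2.88,12.8,0.62,-1.88,7.0]]]'

```text
t: 11.48
eef_pos: [0.5444, 0.2433, 0.252]
tcp_rot: [-0.707, -0.012, 0.009, 0.707]
force: [0.4, -0.3, -3.6]
opening: 0.0238
```

```bash
python3 - <<'E'
from h import *
s=read_state();print(s['t'],s['eef_pos'],s['opening'],s['force'],R.from_quat(s['tcp_rot']).as_matrix().round(3).tolist())
d=snap('scene','s6.png'); d=snap('top','t6.png')
crop('s6.png','c13.png',370,120,110,110,6)
move([.5435,.244,.20],tool(np.radians(1.75)))
E
```

```text
11.4833 [0.54436076 0.24331905 0.25201463] 0.023813433723313147 [ 0.41511084 -0.29734283 -3.60792588] [[1.0, 0.005, -0.029], [0.029, 0.0, 1.0], [0.005, -1.0, 0.0]]
row [-0.024, 2.061, 0.02] [-0.003, -0.016, 0.04]
```

View pics/c13.png

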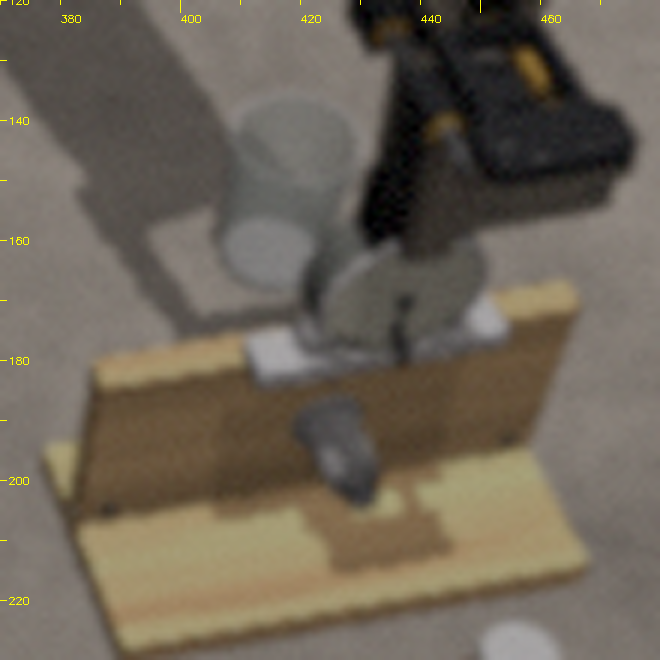

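View pics/t6.png

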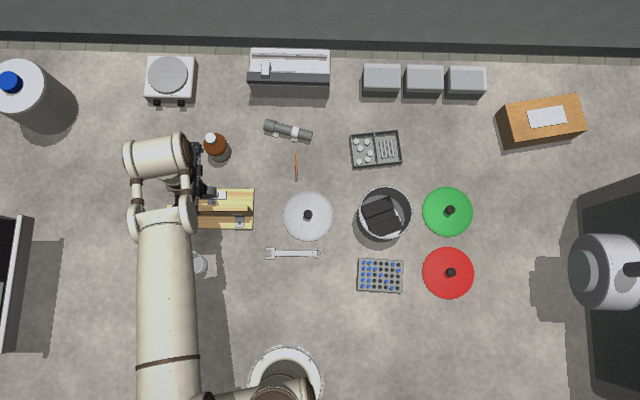

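Emit:
drive_tool --plan '[[[0,0.6,0,0,0,0],[0,1.4,0,0,0,0],[0,1.9,0,0,0,0],[0,2.1,0,0,0,0],[0,2.1,0,0,0,0],[0,2.1,0,0,0,0]]]'

```text
t: 12.08
eef_pos: [0.5434, 0.2444, 0.1982]
tcp_rot: [-0.707, -0.011, 0.01, 0.707]
force: [-0.0, -0.9, -3.0]
opening: 0.0239
```

```bash
python3 - <<'E'
from h import *
s=read_state();print(s['t'],s['eef_pos'],s['force'])
d=snap('scene','s7.png'); crop('s7.png','c14.png',370,140,110,90,6)
print(proj(d,[.542,.244,.084]),proj(d,[.524,.2435,.084]),proj(d,[.56,.2445,.084]))
E
```

```text
12.0833 [0.54336722 0.24435452 0.19823277] [-0.0040459  -0.87142484 -3.04657168]
[427.506064  192.2339402] [425.1855673 187.5903932] [429.86482331 196.95405453]
```

View pics/c14.png

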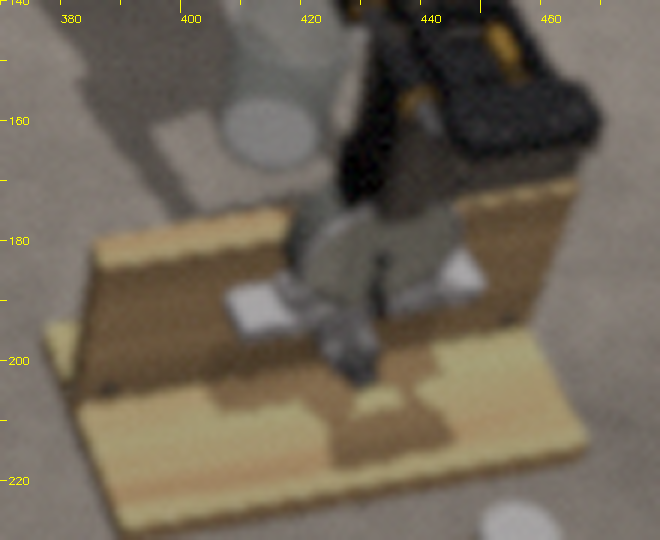

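Emit:
drive_tool --plan '[[[0,0.1,0,0,0,0],[0,0.2,0,0,0,0],[0,0.26,0,0,0,0],[0,0.3,0,0,0,0],[0,0.3,0,0,0,0],[0,0.3,0,0,0,0]]]'

```text
t: 12.63
eef_pos: [0.5431, 0.2445, 0.1902]
tcp_rot: [-0.707, -0.011, 0.011, 0.707]
force: [0.2, -0.2, -2.1]
opening: 0.0238
```

Emit:
drive_tool --plan '[[[0,0.03,0,0,0,0],[0,0.06,0,0,0,0],[0,0.06,0,0,0,0],[0,0.06,0,0,0,0]]]'

```text
t: 12.97
eef_pos: [0.5433, 0.2446, 0.1896]
tcp_rot: [-0.707, -0.011, 0.01, 0.707]
force: [-3.2, -0.7, 3.4]
opening: 0.0239
```

Emit:
drive_tool --plan '[[[0,-0.01,0,0,0,0],[0,-0.01,0,0,0,0],[0,-0.01,0,0,0,0],[0,-0.01,0,0,0,0]]]'

```text
t: 13.3
eef_pos: [0.5433, 0.2446, 0.1896]
tcp_rot: [-0.707, -0.011, 0.01, 0.707]
force: [-1.7, -0.2, 5.5]
opening: 0.0235
```

```bash
python3 - <<'E'
from h import *
s=read_state();print(s['t'],s['eef_pos'],s['force'],s['torque'])
Rm=R.from_quat(s['tcp_rot']);M=Rm.as_matrix();print(M.round(4).tolist())
c=s['eef_pos']+M[:,1]*.1046; print('base ctr',c)
a=.187
for f in(.25,.5,.75,1):
    Rt=Rm*R.from_rotvec([-a*f,0,0]); p=c-Rt.as_matrix()[:,1]*.1046; move(p,Rt,s)
E
```

```text
13.3 [0.54331457 0.24456923 0.1896335 ] [-1.73180428 -0.20792317  5.49766619] [-0.15922062  0.50294082  0.01245071]
[[0.9995, 0.0017, -0.0309], [0.0308, 0.0002, 0.9995], [0.0017, -1.0, 0.0002]]
base ctr [0.54348754 0.24459439 0.08503365]
row [-0.0, 0.005, 0.196] [-0.536, 0.0, -0.0]
row [0.0, 0.018, 0.391] [-1.071, -0.0, 0.0]
row [0.0, 0.041, 0.585] [-1.607, 0.0, -0.0]
row [0.0, 0.073, 0.778] [-2.143, 0.0, -0.0]
```

Emit:
drive_tool --plan '[[[0,-0.02,0.1,-0.27,0,0],[0,-0.015,0.2,-0.54,0,0],[0,-0.01,0.3,-0.8,0,0],[0,0.0,0.39,-1.07,0,0],[0,0.0,0.39,-1.07,0,0]]]'

```text
t: 13.72
eef_pos: [0.5429, 0.2549, 0.1889]
tcp_rot: [0.74, 0.013, -0.01, -0.672]
force: [-0.1, -1.8, 3.6]
opening: 0.0235
```

Emit:
drive_tool --plan '[[[0,0.0,0.1,-0.27,0,0],[0,0.0,0.2,-0.54,0,0],[0,0.0,0.3,-0.8,0,0],[0,0.01,0.39,-1.07,0,0],[0,0.01,0.39,-1.07,0,0],[0,0.01,0.39,-1.07,0,0],[0,0.01,0.39,-1.07,0,0],[0,0.01,0.39,-1.07,0,0],[0,0.01,0.39,-1.07,0,0],[0,0.01,0.39,-1.07,0,0],[0,0.01,0.39,-1.07,0,0],[0,0.01,0.39,-1.07,0,0],[0,0.01,0.39,-1.07,0,0],[0,0.01,0.39,-1.07,0,0]]]'

```text
t: 14.88
eef_pos: [0.5422, 0.2637, 0.1876]
tcp_rot: [0.77, 0.012, -0.01, -0.638]
force: [0.1, -0.1, -3.1]
opening: 0.0234
```

```bash
python3 - <<'E'
from h import *
s=read_state();print(s['t'],s['eef_pos'],s['force'])
M=R.from_quat(s['tcp_rot']).as_matrix();print(M.round(3).tolist(), 'tilt',np.arcsin(-M[1,1]))
acc=0
for i in range(6):
    d=snap('scene','s8_%d.png'%i); acc=acc+d['frame'].astype(float)
im=(acc/6)[:,:,::-1]; cv2.imwrite('pics/s8.png',im)
print(read_state()['force'])
np.savez('pics/s8.png.npz',**d)
cr=im[150:210,400:465]; cv2.imwrite('pics/c15.png',cv2.resize(np.clip(cr*1.4,0,255).astype('uint8'),None,fx=10,fy=10,interpolation=cv2.INTER_LANCZOS4))
E
```

```text
14.8833 [0.54219671 0.26374265 0.18756319] [ 0.07300028 -0.14016525 -3.09595728]
[[1.0, 0.006, -0.03], [0.031, -0.186, 0.982], [0.0, -0.983, -0.186]] tilt 0.18693389762940024
[-0.20740291 -0.15759445 -2.98365955][ WARN:0@8.262] global loadsave.cpp:1063 imwrite_ Unsupported depth image for selected encoder is fallbacked to CV_8U.
```

View pics/c15.png

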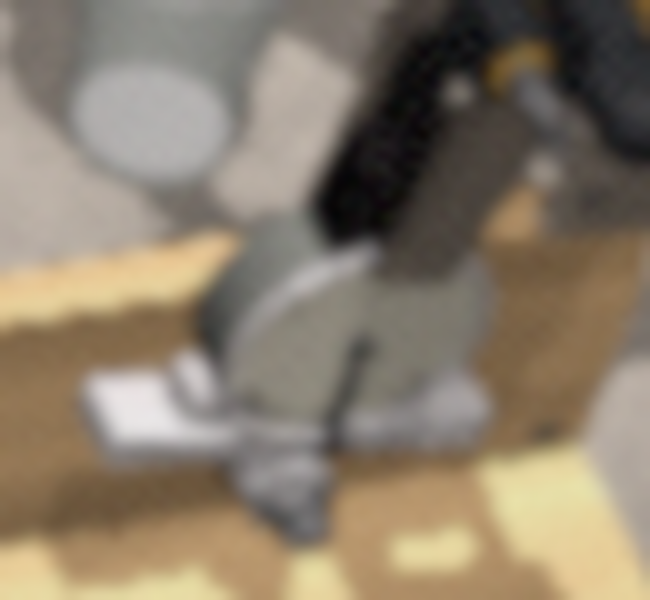

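The pointer now lies along the tab, but the force (-3.1 N, just the weight) says contact was lost. I'll lower slightly.

Emit:
drive_tool --plan '[[[0,0.015,0,0,0,0],[0,0.03,0,0,0,0],[0,0.03,0,0,0,0],[0,0.03,0,0,0,0],[0,0.03,0,0,0,0]]]'

```text
t: 15.6
eef_pos: [0.5425, 0.2638, 0.1874]
tcp_rot: [0.77, 0.012, -0.009, -0.638]
force: [-1.6, 0.2, 0.8]
opening: 0.0236
```

Emit:
drive_tool --plan '[[[0,0.0,0,0,0,0],[0,0.0,0,0,0,0],[0,0.0,0,0,0,0],[0,0.0,0,0,0,0],[0,0,0,0,0,0],[0,0,0,0,0,0],[0,0,0,0,0,0],[0,0,0,0,0,0],[0,0,0,0,0,0],[0,0,0,0,0,0],[0,0,0,0,0,0],[0,0,0,0,0,0]]]'

```text
t: 16.6
eef_pos: [0.5426, 0.2638, 0.1873]
tcp_rot: [0.77, 0.012, -0.009, -0.638]
force: [-2.0, -0.4, 5.3]
opening: 0.0237
```

```bash
python3 - <<'E'
from h import *
s=read_state();print(s['t'],s['eef_pos'],s['force'])
acc=0
for i in range(8):
    d=snap('scene','s9_%d.png'%i); acc=acc+d['frame'].astype(float); print(read_state()['force'].round(2))
im=(acc/8)[:,:,::-1]; cv2.imwrite('pics/s9.png',np.clip(im,0,255).astype('uint8'))
np.savez('pics/s9.png.npz',**d)
cr=im[174:204,418:454]; cv2.imwrite('pics/c16.png',cv2.resize(np.clip(cr*1.6,0,255).astype('uint8'),None,fx=20,fy=20,interpolation=cv2.INTER_CUBIC))
s=read_state();R0=R.from_quat(s['tcp_rot']).as_matrix()
G=np.c_[R0[:,0],R0[:,2],-R0[:,1]]; o=s['eef_pos']-G[:,2]*.1046
def pj(p): u=proj(d,o+G@np.array(p)); return ((u-[418,174])*20).round(0)
print('hub',pj([.0145,0,.048]))
for a in(.12,.187,.25): print(a,pj([.0145,.034*np.sin(a),.048-.034*np.cos(a)]),pj([.0145,.043*np.sin(a),.048-.043*np.cos(a)]))
print('base bottom front',pj([.012,-.06,0]),pj([.012,.06,0]),'top',pj([.012,-.06,.012]),pj([.012,.06,.012]))
E
```

```text
16.6 [0.54255609 0.26381629 0.18734139] [-2.00979929 -0.37180638  5.27942183]
[-3.16  0.81  4.43]
[-3.26  0.6   5.76]
[-3.41  0.68  5.93]
[-2.24 -0.33  6.15]
[-2.39  0.19  5.01]
[-1.99  1.09  4.74]
[-3.69  0.48  5.  ]
[-2.75  0.73  4.63]
hub [361. 215.]
0.12 [297. 376.] [281. 418.]
0.187 [312. 374.] [300. 414.]
0.25 [327. 371.] [318. 411.]
base bottom front [-149.  453.] [597. 409.] top [-121.  396.] [629. 354.]
```

View pics/c16.png

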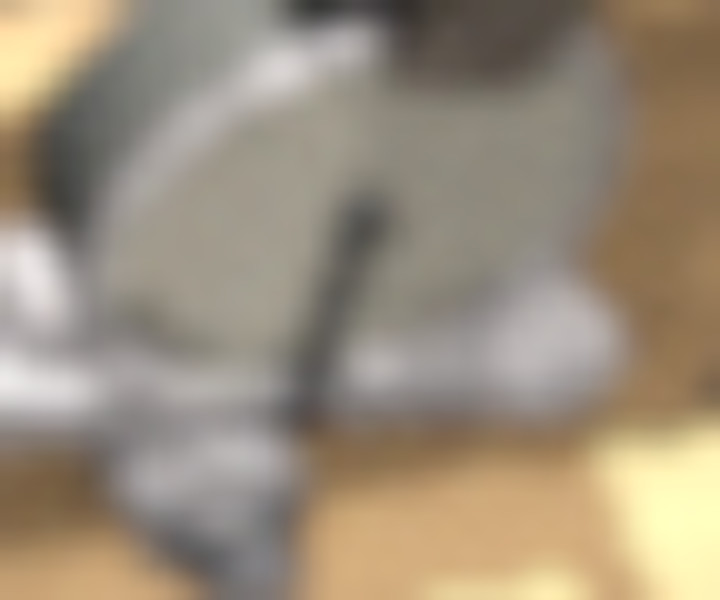

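Pointer and tab lie on one line: hub (366,218), tab (318,365) to (300,415) in the crop, matching the 0.187 rad prediction within about 0.02. The press is about 8 N, so I'll ease it slightly and recheck.

Emit:
drive_tool --plan '[[[0,-0.009,0,0,0,0],[0,-0.009,0,0,0,0],[0,-0.009,0,0,0,0],[0,-0.009,0,0,0,0],[0,-0.009,0,0,0,0],[0,-0.009,0,0,0,0],[0,-0.009,0,0,0,0],[0,-0.009,0,0,0,0],[0,-0.009,0,0,0,0],[0,-0.009,0,0,0,0],[0,-0.009,0,0,0,0],[0,-0.009,0,0,0,0],[0,-0.009,0,0,0,0],[0,-0.009,0,0,0,0],[0,-0.009,0,0,0,0],[0,-0.009,0,0,0,0]]]'

```text
t: 18.33
eef_pos: [0.5425, 0.2638, 0.1874]
tcp_rot: [0.77, 0.012, -0.009, -0.638]
force: [-2.5, 0.7, 4.8]
opening: 0.0238
```

```bash
python3 - <<'E'
from h import *
acc=0;F=[]
for i in range(10):
    d=snap('scene','s10_%d.png'%i); acc=acc+d['frame'].astype(float); F.append(read_state()['force'])
print(np.round(F,1).tolist(),np.mean(F,0)); im=(acc/10)
s=read_state();M=R.from_quat(s['tcp_rot']).as_matrix();print(s['t'],s['eef_pos'],'tilt',np.arcsin(-M[1,1]),'yaw',np.degrees(np.arctan2(M[1,0],M[0,0])))
G=np.c_[M[:,0],M[:,2],-M[:,1]]; o=s['eef_pos']-G[:,2]*.1046
g=im.mean(2)
# dark centroid along rows
for v in range(186,196):
    r=g[v,428:442]; w=np.clip(np.median(r)-8-r,0,None); u=428+(w*np.arange(14)).sum()/max(w.sum(),1e-9)
    O,ww=ray(d,u,v); n=G[:,0]; t=((o+n*.0145-O)@n)/(ww@n); q=G.T@(O+t*ww-o)
    print(v,u.round(2),'y,z',q[1:].round(4),'ang',np.arctan2(q[1],.048-q[2]).round(3),'r',np.hypot(q[1],.048-q[2]).round(4))
hb=proj(d,o+G@[.0145,0,.048]);print('hub pred',hb, 'plumb tip',proj(d,o+G@[.0145,0,.048]-[0,0,.034]))
cr=im[160:215,395:470,::-1]; cv2.imwrite('pics/c17.png',cv2.resize(np.clip(cr*1.5,0,255).astype('uint8'),None,fx=10,fy=10,interpolation=cv2.INTER_CUBIC))
snap('top','t10.png')
E
```

```text
[[-2.5, 0.4, 5.2], [-2.9, 0.8, 5.0], [-1.8, 0.2, 4.5], [-1.8, 0.2, 6.2], [-2.3, 0.5, 4.7], [-3.0, 0.6, 4.7], [-1.7, 0.5, 5.3], [-1.9, 0.4, 5.1], [-2.5, 1.0, 5.1], [-2.0, 0.2, 5.2]] [-2.23219753  0.47715391  5.08804116]
18.8333 [0.54251213 0.26381497 0.18735386] tilt 0.1866190039192309 yaw 1.7662576410272184
186 435.4 y,z [0.0002 0.0428] ang 0.04 r 0.0052
187 434.97 y,z [0.0006 0.0386] ang 0.063 r 0.0094
188 434.53 y,z [0.001  0.0345] ang 0.071 r 0.0135
189 434.33 y,z [0.0021 0.0303] ang 0.118 r 0.0179
190 433.75 y,z [0.002  0.0261] ang 0.091 r 0.022
191 433.17 y,z [0.0019 0.0219] ang 0.073 r 0.0261
192 433.07 y,z [0.0034 0.0176] ang 0.11 r 0.0306
193 433.14 y,z [0.0054 0.0132] ang 0.155 r 0.0352
194 432.81 y,z [0.0062 0.0089] ang 0.156 r 0.0396
195 433.0 y,z [0.0086 0.0045] ang 0.196 r 0.0444
hub pred [436.03414946 184.72715871] plumb tip [433.58866929 192.65235502]
```

View pics/c17.png

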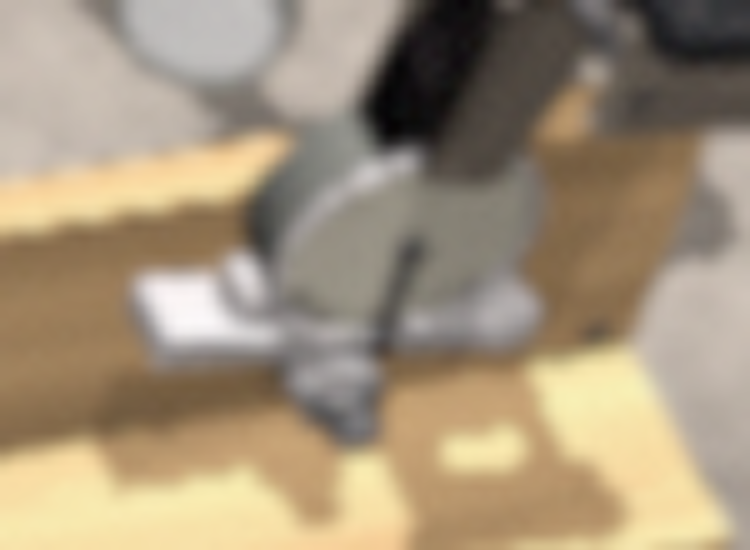

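View pics/t10.png

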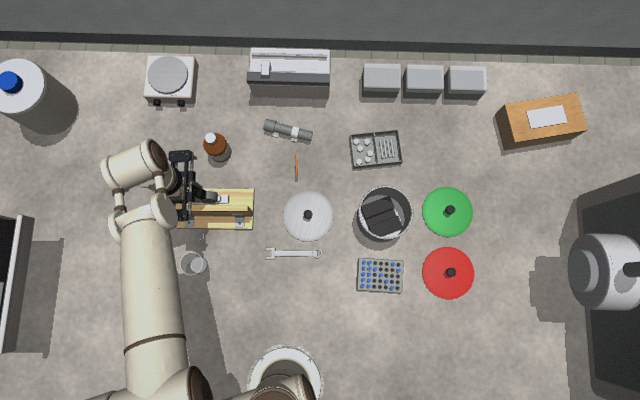

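```bash
cat > m.py <<'E'
from h import *
from scipy.optimize import least_squares
def fit(name,frames,tcp,quat,box):
    d=load(name); M=R.from_quat(quat).as_matrix(); G=np.c_[M[:,0],M[:,2],-M[:,1]]; o=tcp-G[:,2]*.1046
    g=np.mean([load(f)['frame'].astype(float) for f in frames],0).mean(2)
    # rectify dial plane x=.0145 to 5 px/mm
    k=5; ys=np.arange(-30,31,1/k); zs=np.arange(85,-6,-1/k)
    mx=np.zeros((len(zs),len(ys)),np.float32); my=mx.copy()
    T=np.array(d['cam_to_world']); f=200/np.tan(np.radians(float(d['fovy']))/2)
    Y,Z=np.meshgrid(ys/1e3,zs/1e3); P=o+G[:,0]*.0145+Y[...,None]*G[:,1]+Z[...,None]*G[:,2]
    c=(P-T[:3,3])@T[:3,:3]; mx=(c[...,0]/-c[...,2]*f+d['cx']).astype(np.float32); my=(-c[...,1]/-c[...,2]*f+d['cy']).astype(np.float32)
    im=cv2.remap(g.astype(np.float32),mx,my,cv2.INTER_CUBIC)
    out=cv2.normalize(im,None,0,255,cv2.NORM_MINMAX).astype('uint8'); out=cv2.resize(out,None,fx=1.3,fy=1.3)
    for zz in(0,14,48): cv2.putText(out,str(zz),(0,int((85-zz)*k*1.3)),0,.4,255,1)
    for yy in range(-30,31,5): cv2.line(out,(int((yy+30)*k*1.3),0),(int((yy+30)*k*1.3),6),255,1)
    return out,im
E
python3 - <<'E'
from m import *
s=read_state()
a,_=fit('s10_0.png',['s10_%d.png'%i for i in range(10)],s['eef_pos'],s['tcp_rot'],None)
b,_=fit('s5.png',['s5.png'],np.array([.69997,-.10091,.48162]),R.from_matrix([[0.81,.569,.14],[-.113,-.082,.99],[.575,-.818,-.002]]).as_quat(),None)
cv2.imwrite('pics/c18.png',np.hstack([b,a]))
E
```

```text
(no output)
```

View pics/c18.png

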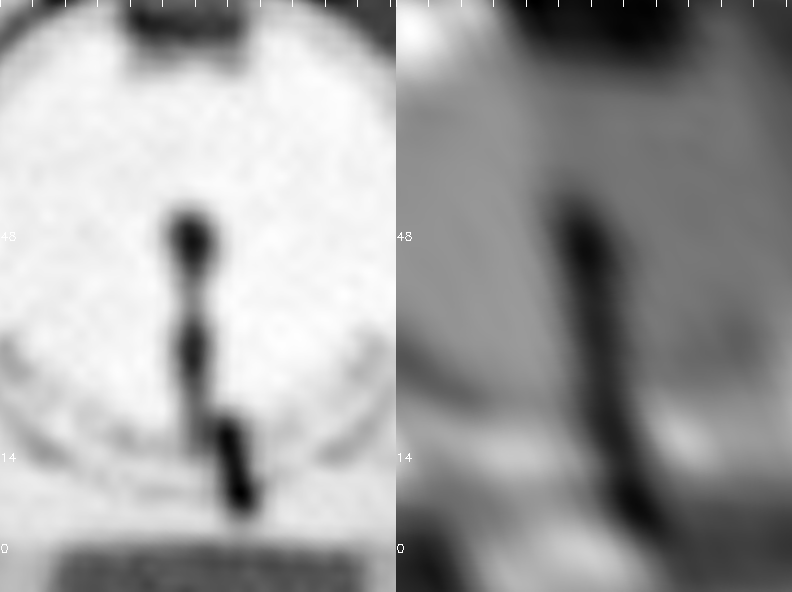

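The rectified views disagree. The frontal one (left) gives tab minus pointer of about 0.17. The oblique one (right) suggests the pointer falls about 0.05 short, possibly parallax. There is plenty of time, so I'll lift off and check frontally at this tilt before finishing on the nut.

```bash
python3 - <<'E'
from h import *
s=read_state(); print(s['eef_pos'],s['tcp_rot'])
M=R.from_quat(s['tcp_rot']).as_matrix()
print('up60',(M.T@[0,0,.06]/.025).round(2))
Rt=R.from_euler('z',np.radians(-8))*R.from_euler('y',np.radians(-35))*tool(0)*R.from_rotvec([-.187,0,0])
move([.70,-.10,.48],Rt)
E
```

```text
[0.54253141 0.2638204  0.18736008] [ 0.76983745  0.0121862  -0.00941363 -0.63805421]
up60 [ 0.   -2.36 -0.45]
row [5.86, -8.76, -16.655] [-0.601, 3.153, -6.498]
```

Emit:
drive_tool --plan '[[[0,-0.8,-0.15,0,0,0],[0,-1.8,-0.35,0,0,0],[0.2,-2.8,-0.8,0,0.1,-0.2],[0.7,-3.5,-2.1,-0.07,0.4,-0.8],[1.3,-4.2,-3.6,-0.13,0.7,-1.4],[1.8,-4.8,-5.1,-0.2,1.0,-2.0],[2.3,-5.3,-6.6,-0.25,1.3,-2.6],[2.8,-5.8,-8.1,-0.3,1.6,-3.2],[3.4,-6.4,-9.6,-0.35,1.85,-3.8],[3.9,-6.9,-11.1,-0.4,2.1,-4.4],[4.4,-7.4,-12.6,-0.45,2.4,-5.0],[5.0,-7.9,-14.1,-0.5,2.7,-5.6],[5.5,-8.4,-15.6,-0.55,3.0,-6.2],[5.86,-8.76,-16.65,-0.6,3.15,-6.5],[5.86,-8.76,-16.65,-0.6,3.15,-6.5],[5.86,-8.76,-16.65,-0.6,3.15,-6.5],[5.86,-8.76,-16.65,-0.6,3.15,-6.5],[5.86,-8.76,-16.65,-0.6,3.15,-6.5],[5.86,-8.76,-16.65,-0.6,3.15,-6.5],[5.86,-8.76,-16.65,-0.6,3.15,-6.5]]]'

```text
t: 20.55
eef_pos: [0.6999, -0.0987, 0.479]
tcp_rot: [0.746, 0.14, 0.272, -0.591]
force: [0.6, 0.2, -3.5]
opening: 0.0237
```

Emit:
drive_tool --plan '[[[0,0,0,0,0,0],[0,0,0,0,0,0],[0,0,0,0,0,0],[0,0,0,0,0,0],[0,0,0,0,0,0],[0,0,0,0,0,0],[0,0,0,0,0,0],[0,0,0,0,0,0],[0,0,0,0,0,0],[0,0,0,0,0,0],[0,0,0,0,0,0],[0,0,0,0,0,0]]]'

```text
t: 21.55
eef_pos: [0.7, -0.0999, 0.4799]
tcp_rot: [0.746, 0.14, 0.273, -0.591]
force: [-0.3, 0.2, -3.6]
opening: 0.0236
```

```bash
python3 - <<'E'
from m import *
for i in range(5): snap('scene','s11_%d.png'%i)
s=read_state(); M=R.from_quat(s['tcp_rot']).as_matrix(); print(s['t'],s['eef_pos'],s['force'])
gy=M[:,2];gz=-M[:,1]; print('plumb reading rel tool', np.arctan2(-gy[2],gz[2]))
a,im=fit('s11_0.png',['s11_%d.png'%i for i in range(5)],s['eef_pos'],s['tcp_rot'],None)
cv2.imwrite('pics/c19.png',a)
E
```

```text
21.8 [ 0.69999861 -0.09988279  0.47989333] [ 0.49863534 -0.22892847 -3.45652078]
plumb reading rel tool 0.18709274165229933
```

View pics/c19.png

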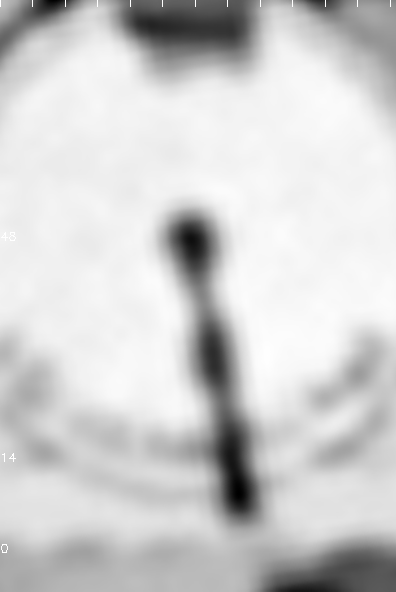

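Frontally the pointer (0.206) and tab (0.20) coincide at this tilt: hub (189,240), pointer (212,350), tab (231,440) to (240,495). The oblique mismatch was parallax, so I'll go back to the nut at the same tilt.

```bash
python3 - <<'E'
from h import *
Rt=R.from_quat([ 0.76983745,0.0121862,-0.00941363,-0.63805421])
move([.5427,.2637,.2474],Rt)
E
```

```text
row [-12.092, 0.319, 13.83] [0.601, -3.149, 6.499]
```

Emit:
drive_tool --plan '[[[-1,0.0,1.1,0.05,-0.25,0.5],[-2.1,0.05,2.4,0.1,-0.5,1.1],[-3.2,0.08,3.6,0.16,-0.8,1.7],[-4.3,0.1,4.9,0.2,-1.1,2.3],[-5.4,0.14,6.2,0.27,-1.4,2.9],[-6.5,0.17,7.4,0.32,-1.7,3.5],[-7.6,0.2,8.7,0.38,-2.0,4.1],[-8.7,0.23,10.0,0.43,-2.3,4.7],[-9.8,0.26,11.2,0.49,-2.55,5.3],[-10.9,0.29,12.5,0.54,-2.8,5.9],[-11.6,0.31,13.3,0.58,-3.0,6.3],[-12.09,0.32,13.83,0.6,-3.15,6.5],[-12.09,0.32,13.83,0.6,-3.15,6.5],[-12.09,0.32,13.83,0.6,-3.15,6.5],[-12.09,0.32,13.83,0.6,-3.15,6.5],[-12.09,0.32,13.83,0.6,-3.15,6.5]]]'

```text
t: 23.13
eef_pos: [0.544, 0.2627, 0.2492]
tcp_rot: [0.77, 0.013, -0.008, -0.638]
force: [0.6, 0.2, -3.2]
opening: 0.0236
```

```bash
python3 - <<'E'
from h import *
s=read_state(); print(s['t'],s['eef_pos'],s['force'])
Rt=R.from_quat([ 0.76983745,0.0121862,-0.00941363,-0.63805421])
move([.5427,.2637,.1895],Rt)
E
```

```text
23.1333 [0.5440085  0.26265505 0.24919294] [ 0.64764178  0.24803357 -3.2143794 ]
row [-0.062, 2.338, 0.485] [-0.004, -0.025, 0.036]
```

Emit:
drive_tool --plan '[[[0,0.7,0.13,0,0,0],[0,1.5,0.28,0,0,0],[0,2.0,0.38,0,0,0],[0,2.2,0.42,0,0,0],[0,2.25,0.43,0,0,0],[0,2.25,0.43,0,0,0],[0,2.25,0.43,0,0,0],[0,2.25,0.43,0,0,0],[0,2.25,0.43,0,0,0],[0,2.25,0.43,0,0,0]]]'

```text
t: 23.97
eef_pos: [0.5431, 0.264, 0.1909]
tcp_rot: [0.77, 0.013, -0.009, -0.638]
force: [0.5, 0.2, -2.0]
opening: 0.0238
```

Emit:
drive_tool --plan '[[[0,0.03,0,0,0,0],[0,0.06,0,0,0,0],[0,0.06,0,0,0,0],[0,0.06,0,0,0,0],[0,0.06,0,0,0,0],[0,0.06,0,0,0,0]]]'

```text
t: 24.47
eef_pos: [0.5428, 0.2636, 0.1887]
tcp_rot: [0.77, 0.012, -0.01, -0.638]
force: [-0.4, 0.2, -3.1]
opening: 0.0237
```

Emit:
drive_tool --plan '[[[0,0.02,0,0,0,0],[0,0.04,0,0,0,0],[0,0.04,0,0,0,0],[0,0.04,0,0,0,0],[0,0.04,0,0,0,0],[0,0.04,0,0,0,0]]]'

```text
t: 24.97
eef_pos: [0.5428, 0.2633, 0.1877]
tcp_rot: [0.77, 0.012, -0.009, -0.638]
force: [0.2, 0.0, -2.4]
opening: 0.0235
```

Emit:
drive_tool --plan '[[[0,0.02,0,0,0,0],[0,0.02,0,0,0,0],[0,0.02,0,0,0,0],[0,0.02,0,0,0,0],[0,0.02,0,0,0,0],[0,0.02,0,0,0,0],[0,0.02,0,0,0,0],[0,0.02,0,0,0,0],[0,0.02,0,0,0,0],[0,0.02,0,0,0,0]]]'

```text
t: 25.8
eef_pos: [0.5429, 0.2634, 0.1875]
tcp_rot: [0.77, 0.012, -0.009, -0.638]
force: [-2.1, 0.3, 2.2]
opening: 0.0236
```

Emit:
drive_tool --plan '[[[0,0,0,0,0,0],[0,0,0,0,0,0],[0,0,0,0,0,0],[0,0,0,0,0,0],[0,0,0,0,0,0],[0,0,0,0,0,0],[0,0,0,0,0,0],[0,0,0,0,0,0],[0,0,0,0,0,0],[0,0,0,0,0,0],[0,0,0,0,0,0],[0,0,0,0,0,0],[0,0,0,0,0,0],[0,0,0,0,0,0],[0,0,0,0,0,0],[0,0,0,0,0,0],[0,0,0,0,0,0],[0,0,0,0,0,0],[0,0,0,0,0,0],[0,0,0,0,0,0]]]'

```text
t: 27.47
eef_pos: [0.5429, 0.2633, 0.1875]
tcp_rot: [0.77, 0.012, -0.009, -0.638]
force: [-2.5, 0.8, 4.8]
opening: 0.0235
```

```bash
python3 - <<'E'
from m import *
F=[]
for i in range(8): snap('scene','s12_%d.png'%i); F.append(read_state()['force'])
print(np.round(F,1).tolist(),np.mean(F,0))
s=read_state(); M=R.from_quat(s['tcp_rot']).as_matrix(); print(s['t'],s['eef_pos'],s['opening'])
gy=M[:,2];gz=-M[:,1]; print('plumb reading rel tool', np.arctan2(-gy[2],gz[2]),'yaw',np.degrees(np.arctan2(M[1,0],M[0,0])))
c=s['eef_pos']+M[:,1]*.1046; print('base ctr',c)
a,im=fit('s12_0.png',['s12_%d.png'%i for i in range(8)],s['eef_pos'],s['tcp_rot'],None)
f=np.mean([load('s12_%d.png'%i)['frame'].astype(float) for i in range(8)],0)[:,:,::-1][160:215,400:465]
f=cv2.resize(np.clip(f*1.5,0,255).astype('uint8'),None,fx=7,fy=7,interpolation=cv2.INTER_CUBIC)
a=cv2.cvtColor(a,cv2.COLOR_GRAY2BGR)[:385]
cv2.imwrite('pics/c20.png',np.hstack([f[:385],a[:385]])); snap('top','t12.png')
t0=load('top0.png')['frame'].astype(int);t1=load('t12.png')['frame'].astype(int)
E
```

```text
[[-2.7, 0.9, 5.0], [-2.2, 2.0, 5.1], [-2.8, 0.9, 5.5], [-3.0, 1.4, 5.6], [-2.0, 1.0, 5.1], [-2.6, 1.0, 4.9], [-2.0, 0.8, 6.2], [-2.6, 0.8, 5.0]] [-2.47417881  1.07766675  5.31978755]
27.8667 [0.54288233 0.26334307 0.18744404] 0.023479270492787276
plumb reading rel tool 0.18658796658736912 yaw 1.7652148903651572
base ctr [0.54360211 0.24395199 0.08465966]
```

View pics/c20.png

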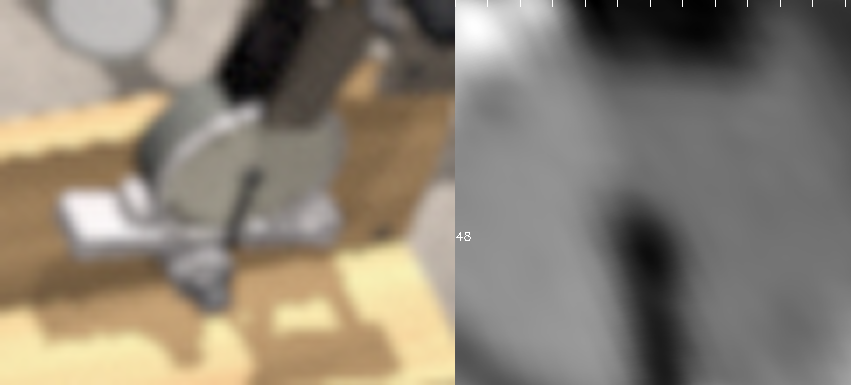

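View pics/t12.png

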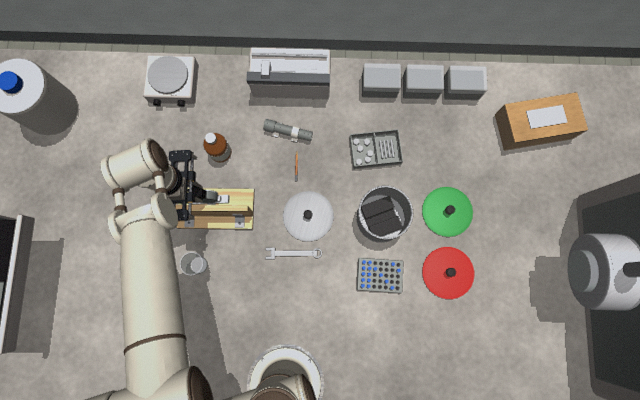

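```bash
python3 -c "
from h import *
print(close_job())"
```

```text
the job is handed in; nothing more can be done
None
```

The job is handed in at about 28 s. The gauge is still gripped and resting on the nut with its pointer on the set tab; `close_job()` gave no verdict.

**What I did**
- I lifted the steel lid off the jar by its knob and set it down on the bench at (0.515, -0.05), about 0.24 m from the jar's centre.
- I took out the gauge, stood it on the nut and rocked it to 0.187 rad, +y end down.
- I then lifted it off to check the dial from the front and set it back on the nut at the same tilt.

**Last checks**
- **Pointer:** with the dial facing the scene camera at this tilt, the pointer read about 0.206 rad and the tab 0.20 rad. That is well inside the 3.5° allowed.
- **Press on the nut:** about 8 to 9 N by the wrist force with the gauge's weight allowed for, steady over the last second or so.
- **Position:** the base centre is within a few mm of where I measured the nut, and the gauge is at the board's measured yaw (1.77° against about 1.75°).
- **Other things:** in the top view the lid lies flat and nothing else looks moved.

**One disagreement:** on the nut, the oblique view made the pointer look about 0.05 rad short of the tab. The frontal check at the same tilt did not show this, so I took it as parallax. I made no frontal check after setting the gauge back; its tilt there is from the arm's own reading.

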